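# Stow the brazing-gas bottle in its bench bracket

### The arm

A 6-joint arm with a two-finger parallel gripper is mounted at the origin on the work surface. World frame = base frame: x ahead of the robot, y to its left, z up, the work surface at z = 0. Lengths are in m, angles in degrees, forces in N, time in s.
With the tool pointing down it reaches from about 0.4 to 0.825 m from the base axis. Payload 7 kg.
Tool frame: the origin (TCP) lies midway between the tips of the shut fingers; the grasp point (between the pads) lies 19 mm behind it; z points along the fingers, y is the line along which they close (so a half turn about z gives the same grasp; the last joint's range is limited). The gripper opens to 88 mm and grips with 3 to 60 N. Pads are 19 mm wide; open, the fingers measure 130 mm over their backs; the gripper's body (78 mm by 193 mm) begins 47 mm behind the grasp point.
Start: joints at [84.689, 20.546, 0.682, 0, -70.136, -16.507], TCP at [0.251, 0.627, 0.227] pointing down, gripper open.
Joint ranges: [-176.03, 176.03], [-82.01, 121.73], [-58.28, 71.71], [-173.87, 95.51], [-174.79, -0.11], [-173.66, 173.66]. Speed limits (degrees/s): [136.94, 136.94, 172.46, 180, 180, 180].

### API

Orientations are given as a 3x3 rotation matrix whose columns are the frame's x, y, z axes.
In Python, from rig import robot gives the robot as it stands. Calls block until the motion is done:
- robot.goto(position, orientation): joint-space move of the TCP to a pose.
- robot.servo_line(position, ori=None, speed=0.15): straight line of the TCP; ori=None keeps the orientation; speed is the mean speed in m/s.
- robot.movej(angles): joint-space move.
- robot.move_gripper(opening): opening from 0.0 (shut) to 1.0 (fully open); the grip force is fixed at half the most; returns when the fingers have stopped.
- robot.dwell(seconds).
- robot.ik(position, orientation): joint angles nearest the present ones, or None.
- robot.grab_frame(name): name is "side" or "top" or "wrist"; returns (picture, depth): 420x560x3 uint8, red, green, blue; 420x560 float32, m along the optical axis (not along the pixel's ray), 0 where there is no reading.
- robot.camera_info(name): a dict with "vfov" (degrees; the focal length in pixels is half the picture's height over the tangent of half this angle, whatever the lens; pixels are square), "cx", "cy" (the principal point, pixels), "view" (4x4, takes a point from world to camera coordinates); the wrist camera has in their place "T_tool_cam" (4x4, takes a point from camera to tool coordinates, whose origin is the TCP and whose axes are the flange's). Camera axes: x right, y down, z forward; pixel columns grow to the right and rows downward; lengths in m; the calibration is good to about 2 mm. A picture is of the moment at which its call begins: read the wrist's pose just before it. camera_info takes no time and is no camera call.
A pose or a line that the arm cannot do raises robot.Unreachable and nothing moves.
- robot.job_done(): hands the job in; it is judged then, once.
Readings, each from a call of its own:
- robot.read_t(): time.
- robot.read_qpos(): joint angles.
- robot.read_qvel(): joint speeds.
- robot.read_effort(): joint torques, N m.
- robot.read_position(): TCP position.
- robot.read_tcp_rot(): TCP orientation.
- robot.read_force(): force on the tool from outside, world axes, zero at the start.
- robot.read_ft_torque(): the same for the moment, N m.
- robot.read_grip_width(): opening from 0.0 (shut) to 1.0 (fully open).
- robot.read_finger_force(): force on a finger pad.
Only numpy, scipy, OpenCV 4.12 (cv2) and the standard library are available. Lean on these libraries where they do the work, as an engineer would, in place of code of your own. Each camera call takes 0.05 s, during which the arm holds its last target. There are 200 camera calls.

### The job

Put the slim brazing-gas bottle away in the bottle bracket on the bench: keep it standing on the bench and slide it, pushing gently low down so that it does not tip, until you feel it bear firmly against the bracket's V-shaped rest. Then swing the retaining arm fully shut so that its sprung pad holds the bottle straight upright in the V, let go, and leave the other things on the bench where they are.

Things in the scene. Friction and masses are not known exactly. Their poses are not given: they have to be found in the camera images.
- gas_bottle: The gas bottle: slim upright steel cylinder, grey with a white band, 66 across, 252 high, foot 60 across, brass valve on top. Origin at the centre of its underside, z up. 0.4 to 0.8 kg; friction on the bench about 0.5 to 0.7, so pushed above some 40 mm it tips instead of sliding. Its wall dents: never press it with more than 18 N. It stays standing on the bench, not lifted.
- bracket: Bottle bracket of grey steel, bolted to the bench. Origin on the bench top, on the axis of a seated bottle when the V rest is at its middle setting; x points the way the bottle goes in, y to the left of that. Back plate 92 mm behind the origin, 190 wide, 158 high. The arm's hinge post (20 thick, 120 high) stands 70 mm to the left (+y); nothing stands on the right of the mouth.
- vee_rest (a point): The V rest's middle setting (a mark on the bracket, at its origin, 70 mm up). Two upright rubber faces, 45 degrees either side of x, 10 to 130 mm high, open to -x. The rest is locked on screwed rods anywhere up to 12 mm to the front or back of this mark: the true setting is not reported and is found by feel. Firmly home is 8 to 10 N on it, beyond the sliding drag. The rubber gives 1 mm per 10 N.
- retainer (a joint): Retaining arm, a cranked 12 mm bar turning level 105 mm above the bench; rad, 0 = shut on its stop across the bottle's front, growing as the handle swings clockwise from above, to the front and out to the left. Starts open, 1.85 to 2.2. Stiff (4.6 N at the handle), stays where left. In the last 0.5 rad the pad meets the bottle (up to 3 N more); a bottle that is not seated leans over.
- retainer_hinge (a point): On the hinge axis of the retaining arm, 133 mm above the bench, 70 mm to the left of the bracket's origin.
- retainer_handle (a point): Middle of the arm's upright black handle, a round 16 mm pin on the bar's end, from 110 to 154 mm above the bench; this point is 133 mm above the bench, 154 mm from the hinge axis. Arm shut, it lies 70 mm in front (-x) and 67 mm to the right (-y) of the bracket's origin.
- pad: Round black rubber pad (26 mm across) on a spring plunger in the middle of the arm, 105 mm above the bench; arm shut, it faces the bracket's +x, at y = 0, and presses on the front of a seated bottle with about 4 to 7 N. Its travel is 31 mm.
- spray_can: Bystander: a pale spray can, 57 across and 190 high, standing left of the bracket. Origin at its underside. Leave it alone.
- grease_tube: Bystander: a cardboard grease cartridge, 56 across and 235 high, standing to the right of the bracket. Origin at its underside. Leave it alone.
- oil_bottle: Bystander: a flat grey oil bottle, 60 by 95 and 233 high, standing behind the bracket. Origin at its underside. Leave it alone.
- flux_tin: Bystander: a low steel tin, 68 across and 38 high, to the right of the mouth. Origin at its underside. Leave it alone.
- spanner: Bystander: a steel spanner 190 long lying right front. Origin under its middle. Leave it alone.
- solder_spool: Bystander: a solder spool, 60 across and 40 high, far right. Origin at its underside. Leave it alone.
- screwdriver: Bystander: a screwdriver 200 long lying on the left. Origin under its middle. Leave it alone.
Not all that is in view belongs to the job. Leave any purple look-alike of the gas_bottle alone.

How it is judged:
By the outcome, as a careful person would: the job done as asked, in the order asked, and still so for the second after the job is handed in, with the robot touching nothing.
It also fails if it takes over 72 s, if anything falls off the work surface, if the arm or the gripper's body presses on something with over 40 N, if the wrist force passes 120 N, or if a joint passes its speed limit or range.

## Working session

There is one attempt and no reset: what is moved stays moved. The work goes in short steps, each a Python script; the robot and the scene stay as the last script left them, time stands still between calls to the robot, and variables do not carry over. Pictures are saved under pics/ and viewed, at most 10 in all, crops included, and the job is handed in when it is done.

```bash
mkdir -p pics; ls; cat > h.py <<'E'
import numpy as np, cv2
from rig import robot
def cam(n):
    i=robot.camera_info(n); f=210/np.tan(np.radians(i['vfov']/2))
    if 'view' in i: T=np.linalg.inv(np.array(i['view']))
    else:
        W=np.eye(4);W[:3,:3]=robot.read_tcp_rot();W[:3,3]=robot.read_position();T=W@np.array(i['T_tool_cam'])
    return f,i['cx'],i['cy'],T
def ray(c,u,v):
    f,cx,cy,T=c; return T[:3,3],T[:3,:3]@np.array([(u-cx)/f,(v-cy)/f,1.])
def onz(c,u,v,z):
    o,d=ray(c,u,v); return o+d*(z-o[2])/d[2]
def pts(c,D):
    f,cx,cy,T=c; v,u=np.mgrid[:D.shape[0],:D.shape[1]]
    P=np.stack([(u-cx)/f*D,(v-cy)/f*D,D],-1); return P@T[:3,:3].T+T[:3,3]
E
python3 - <<'E'
from h import *
for n in ['side','top']:
    c=cam(n); p,d=robot.grab_frame(n); cv2.imwrite(f'pics/{n}.png',p[:,:,::-1]); np.savez(f'pics/{n}.npz',p=p,d=d)
    print(n,robot.camera_info(n),c[3][:3,3].round(3))
print(robot.read_t(),robot.read_position(),robot.read_tcp_rot())
E
```

```text
pics
side {'vfov': 49.225905109604454, 'cx': 273.34145757015153, 'cy': 204.47436474560743, 'view': array([[ 0.86908144, -0.49465547, -0.00366209, -0.51694557],
       [-0.36662693, -0.63913735, -0.67608294,  0.28737338],
       [ 0.33208755,  0.58891376, -0.73681642,  0.95150177],
       [ 0.        ,  0.        ,  0.        ,  1.        ]])} [ 0.239 -0.632  0.893]
top {'vfov': 55.67813691834398, 'cx': 283.60374062345056, 'cy': 205.8547335049191, 'view': array([[-0.03011651, -0.99940942, -0.01654728,  0.0309492 ],
       [-0.98348616,  0.03258426, -0.17802594,  0.59532739],
       [ 0.17845999,  0.0109125 , -0.98388666,  0.95823483],
       [ 0.        ,  0.        ,  0.        ,  1.        ]])} [4.150e-01 1.000e-03 1.049e+00]
0.1 [0.25073361 0.62622287 0.22570989] [[ 9.28331528e-01 -3.71753143e-01 -4.17198212e-04]
 [-3.71753344e-01 -9.28330386e-01 -1.46510185e-03]
 [ 1.57358441e-04  1.51519507e-03 -9.99998840e-01]]
```

View pics/top.png

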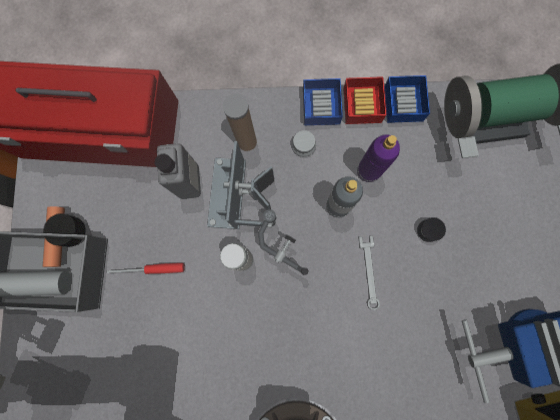

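View pics/side.png

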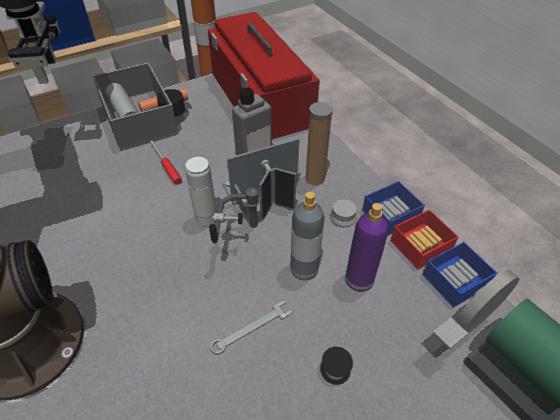

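The top view shows the bottle (valve at 352,185), the purple decoy at (390,142), the bracket plate from (238,145) to (230,228) opening to the right (-y world), the hinge at (268,215) and the handle at about (304,270). The side view agrees: valve at (310,198), V at (275,190), handle at (213,232).

```bash
cat > m.py <<'E'
from h import *
from scipy.optimize import least_squares
t=np.load('pics/top.npz'); s=np.load('pics/side.npz')
ct,cs=cam('top'),cam('side')
Pt,Ps=pts(ct,t['d']),pts(cs,s['d'])
b=lambda P,u0,u1,v0,v1:P[v0:v1,u0:u1].reshape(-1,3)
print('valve top',onz(ct,352,184,.25), np.round(Pt[184,352],3))
def circ(Q,r):
    f=lambda c:np.hypot(Q[:,0]-c[0],Q[:,1]-c[1])-r
    x=least_squares(f,Q[:,:2].mean(0),loss='soft_l1',f_scale=.002); return x.x.round(4),np.abs(f(x.x)).mean().round(4),len(Q)
for nm,Q in [('side',b(Ps,285,328,190,285)),('top',b(Pt,322,364,175,220))]:
    Q=Q[(Q[:,2]>.03)&(Q[:,2]<.19)]; print('bottle',nm,circ(Q,.033))
Q=b(Ps,345,390,200,295);Q=Q[(Q[:,2]>.03)&(Q[:,2]<.17)];print('purple',circ(Q,.033))
# plate top edge
for nm,Q in [('top',b(Pt,205,262,135,235)),('side',b(Ps,222,305,135,200))]:
    Q=Q[(Q[:,2]>.145)&(Q[:,2]<.17)]; print('platetop',nm,len(Q),Q.mean(0).round(4),Q.min(0).round(3),Q.max(0).round(3))
    m=Q.mean(0);w=np.linalg.svd(Q[:,:2]-m[:2],full_matrices=False)[2][0];k=(Q[:,:2]-m[:2])@w;print(w.round(4),k.min().round(3),k.max().round(3))
for nm,P,(u0,u1,v0,v1) in [('top',Pt,(255,312,203,280)),('side',Ps,(205,262,180,245))]:
    Q=b(P,u0,u1,v0,v1)
    for lo,hi in [(.085,.108),(.108,.114),(.114,.125),(.125,.145),(.145,.165)]:
        q=Q[(Q[:,2]>lo)&(Q[:,2]<hi)]
        if len(q): print(nm,lo,len(q),q.mean(0).round(3),q.min(0).round(3),q.max(0).round(3))
E
python3 m.py
python3 - <<'E'
import cv2
p=cv2.imread('pics/top.png')[130:290,195:375]; q=cv2.imread('pics/side.png')[130:290,180:360]
a=cv2.hconcat([cv2.resize(x,(400,356),interpolation=2) for x in (p,q)]);cv2.imwrite('pics/crop.png',a)
E
```

```text
valve top [ 0.60141416 -0.13210336  0.25      ] [ 0.601 -0.132  0.252]
bottle side (array([ 0.6021, -0.1316]), np.float64(0.0144), 1520)
bottle top (array([ 0.6026, -0.1323]), np.float64(0.0009), 383)
purple (array([ 0.6959, -0.2196]), np.float64(0.0306), 1534)
platetop top 282 [0.6405 0.13   0.1561] [0.548 0.118 0.145] [0.736 0.143 0.162]
[-0.994   0.1094] -0.096 0.092
platetop side 422 [0.6391 0.1289 0.1536] [0.546 0.116 0.145] [0.738 0.143 0.163]
[-0.9943  0.1065] -0.099 0.093
top 0.085 146 [0.508 0.033 0.104] [ 0.43  -0.022  0.085] [0.597 0.075 0.108]
top 0.108 358 [0.487 0.032 0.111] [ 0.423 -0.029  0.108] [0.589 0.074 0.114]
top 0.114 202 [0.535 0.036 0.118] [ 0.457 -0.008  0.114] [0.592 0.061 0.124]
top 0.125 10 [0.554 0.036 0.13 ] [ 0.428 -0.024  0.125] [0.591 0.058 0.137]
top 0.145 38 [ 0.43  -0.03   0.154] [ 0.423 -0.037  0.149] [ 0.438 -0.023  0.157]
side 0.085 340 [0.513 0.048 0.1  ] [ 0.426 -0.038  0.085] [0.589 0.138 0.108]
side 0.108 301 [0.494 0.035 0.11 ] [ 0.423 -0.039  0.108] [0.589 0.113 0.114]
side 0.114 238 [0.518 0.035 0.119] [ 0.422 -0.039  0.114] [0.589 0.106 0.125]
side 0.125 110 [0.468 0.039 0.134] [ 0.422 -0.04   0.125] [0.595 0.116 0.145]
side 0.145 72 [0.443 0.007 0.152] [ 0.422 -0.039  0.146] [0.485 0.103 0.16 ]
```

View pics/crop.png

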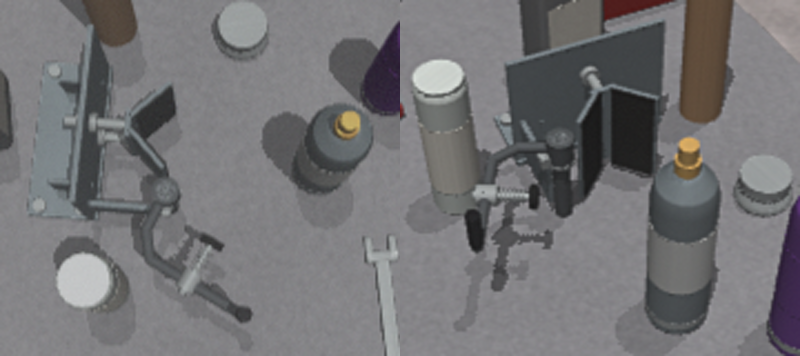

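The crop shows the V open to the right and the arm open, with the pad pointing towards the mouth. Derived: bracket x axis = (0.108, 0.994), origin ≈ (0.630, 0.039), arm at ≈ 2.03 rad (within the given range). Plan: push low with two half-open fingertips, tilted 50° below level. First I check reach and clearances.

```bash
cat >> h.py <<'E'
XB=np.array([.108,.994,0]);XB/=np.linalg.norm(XB);YB=np.array([-XB[1],XB[0],0])
O=np.array([.630,.0385,0]);H=O+.07*YB
BOT=np.array([.6024,-.132,0])
def Rt(az,a,s=1):
    az,a=np.radians([az,a]);z=np.array([np.cos(a)*np.cos(az),np.cos(a)*np.sin(az),-np.sin(a)])
    y=s*np.array([-np.sin(az),np.cos(az),0]);return np.stack([np.cross(y,z),y,z],1)
def Rdown(ydir):
    y=np.array([ydir[0],ydir[1],0.]);y/=np.linalg.norm(y);z=np.array([0,0,-1.]);return np.stack([np.cross(y,z),y,z],1)
def hand(th,r=.154): # handle position & closing tangent for arm angle th
    b=np.arctan2(-.137,-.070)-th
    rad=np.cos(b)*XB+np.sin(b)*YB; tan=-np.sin(b)*XB+np.cos(b)*YB
    return H+r*rad,tan
E
python3 - <<'E'
from h import *
ct=cam('top')
t=np.load('pics/top.npz')
for n,u,v,z in [('tin',304,139,.038),('purple cap',392,141,.25),('grease',239,108,.235),('spray',232,256,.19),('hinge',269,215,.128),('pad',289.5,237,.105),('spanner',366,240,.005),('handle',305,271,.154)]:
    print(n,onz(ct,u,v,z).round(3),pts(ct,t['d'])[int(v),int(u)].round(3))
print('H',H.round(3),'hand2.03',hand(2.03)[0].round(3),'shut',hand(0)[0].round(3))
D=.032
for s in (1,-1):
    for az,c,back,z in [(62,BOT,.04,.15),(62,BOT,.04,.022),(62,BOT,0,.022),(78,(BOT+O)/2,0,.022),(90,O,0,.022),(84,O+.012*XB,0,.022)]:
        d=np.array([np.cos(np.radians(az)),np.sin(np.radians(az)),0]);p=c-(D+back)*d+[0,0,z]
        q=robot.ik(p,Rt(az,50,s)); print(s,az,p.round(3),None if q is None else np.round(q))
for s in (1,-1):
    for th in (2.03,1,0):
        p,tn=hand(th); q=robot.ik(p+[0,0,.126],Rdown(s*tn));print('h',s,th,p.round(3),None if q is None else np.round(q))
E
```

```text
tin [ 0.778 -0.047  0.038] [ 0.778 -0.047  0.039]
purple cap [ 0.691 -0.221  0.25 ] [ 0.69  -0.221  0.252]
grease [0.783 0.101 0.235] [0.783 0.101 0.235]
spray [0.465 0.125 0.19 ] [0.465 0.125 0.189]
hinge [0.562 0.046 0.128] [0.563 0.047 0.118]
pad [ 0.511 -0.     0.105] [0.51  0.001 0.118]
spanner [ 0.507 -0.2    0.005] [ 0.507 -0.201  0.   ]
handle [ 0.429 -0.032  0.154] [ 0.429 -0.032  0.156]
H [0.56  0.046 0.   ] hand2.03 [ 0.428 -0.032  0.   ] shut [ 0.689 -0.038  0.   ]
1 62 [ 0.569 -0.196  0.15 ] [-29.  23.  -3. -43. -71.  17.]
1 62 [ 0.569 -0.196  0.022] [-30.  32.  -6. -46. -63.  28.]
1 62 [ 0.587 -0.16   0.022] [-26.  32.  -7. -48. -60.  26.]
1 78 [ 0.61  -0.078  0.022] [-17.  34.  -3. -45. -66.  29.]
1 90 [0.63  0.006 0.022] [ -9.  36.   1. -43. -69.  30.]
1 84 [0.628 0.019 0.022] [ -8.  34.  -2. -46. -64.  27.]
-1 62 [ 0.569 -0.196  0.15 ] [ -29.   23.   -3.  -43.  -71. -163.]
-1 62 [ 0.569 -0.196  0.022] [ -30.   32.   -6.  -46.  -63. -152.]
-1 62 [ 0.587 -0.16   0.022] [ -26.   32.   -7.  -48.  -60. -154.]
-1 78 [ 0.61  -0.078  0.022] [ -17.   34.   -3.  -45.  -66. -151.]
-1 90 [0.63  0.006 0.022] [  -9.   36.    1.  -43.  -69. -150.]
-1 84 [0.628 0.019 0.022] [  -8.   34.   -2.  -46.  -64. -153.]
h 1 2.03 [ 0.428 -0.032  0.   ] [ 22.   3. -37.   0. -50.  98.]
h 1 1 [ 0.559 -0.108  0.   ] [  9.  16. -21.   0. -54. 171.]
h 1 0 [ 0.689 -0.038  0.   ] [  13.   26.   -5.    0.  -59. -136.]
h -1 2.03 [ 0.428 -0.032  0.   ] [ 22.   3. -37.   0. -50. -82.]
h -1 1 [ 0.559 -0.108  0.   ] [  9.  16. -21.   0. -54.  -9.]
h -1 0 [ 0.689 -0.038  0.   ] [ 13.  26.  -5.   0. -59.  44.]
```

Everything is reachable, and the model's handle position agrees with the picture within 2 mm. Going to the pre-push pose.

```bash
cat >> h.py <<'E'
D=.032; ZP=.022
def push_pose(c,az,back=0,z=ZP):
    d=np.array([np.cos(np.radians(az)),np.sin(np.radians(az)),0]);return c-(D+back)*d+[0,0,z],Rt(az,50)
E
python3 - <<'E'
from h import *
robot.servo_line([.27,.60,.40],speed=.3)
R0=robot.read_tcp_rot()
p,R=push_pose(BOT,62,.06,.36)
robot.goto([.47,.12,.45],Rdown([1,0]))if robot.ik([.47,.12,.45],Rdown([1,0])) is not None else print('wp unreachable')
robot.goto(p,R); robot.move_gripper(.5)
p,R=push_pose(BOT,62,.04)
robot.servo_line(p,R,speed=.15)
robot.dwell(.2)
print(robot.read_t(),robot.read_position()-p,robot.read_force(),robot.read_grip_width())
for n in ('top','side'):
    q,d=robot.grab_frame(n);cv2.imwrite(f'pics/{n}2.png',q[:,:,::-1])
a=cv2.hconcat([cv2.resize(cv2.imread('pics/top2.png')[110:310,200:460],(400,308)),cv2.resize(cv2.imread('pics/side2.png')[130:330,180:440],(400,308))]);cv2.imwrite('pics/c2.png',a)
E
```

```text
10.0667 [ 1.32925255e-04 -5.83046356e-05  3.64762731e-04] [-0.76061045 -0.8712449   0.16796894] 0.5012664215678819
```

View pics/c2.png

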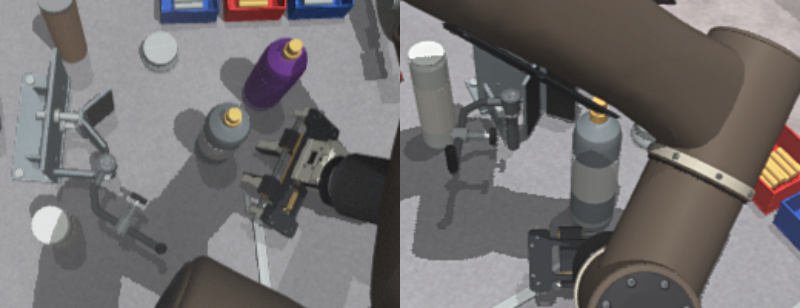

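The fingers are low behind the bottle (top crop: bottle at 222,140, fingertips at 250–285,165–215), clear of the purple one and the spanner. Now I make contact and slide it to 25 mm short of the mark, logging force.

```bash
python3 - <<'E'
from h import *
b=robot.read_force()
p,R=push_pose(BOT,62,.012);robot.servo_line(p,R,speed=.06)
print('bias',robot.read_force()-b)
E1=O-.028*XB
N=9
for k in range(N+1):
    s=k/N; c=BOT+s*(E1-BOT); az=62+32*min(1,s*1.1)
    p,R=push_pose(c,az);robot.servo_line(p,R,speed=.05)
    f=robot.read_force()-b; print(round(s,2),f.round(1),round(robot.read_t(),1))
    if np.linalg.norm(f)>12: print('stop');break
q,d=robot.grab_frame('top');cv2.imwrite('pics/t3.png',cv2.resize(q[130:290,195:395,::-1],(600,480)))
E
```

```text
bias [ 0.56020888 -1.0910661  -1.4893147 ]
0.0 [-0.2 -1.1 -1.6] 11.2
0.11 [-0.3 -1.3 -1.8] 11.6
0.22 [-0.3 -1.9 -1.2] 12.1
0.33 [-0.7 -1.4 -1.1] 12.6
0.44 [ 0.6 -1.7 -1.4] 13.0
0.56 [ 0.9 -1.2 -2.6] 13.5
0.67 [-2.  -1.7 -0.8] 14.0
0.78 [-0.8 -1.3 -1. ] 14.5
0.89 [ 0.9 -0.4 -0.7] 15.0
1.0 [ 0.4 -1.2 -1.2] 15.4
```

View pics/t3.png

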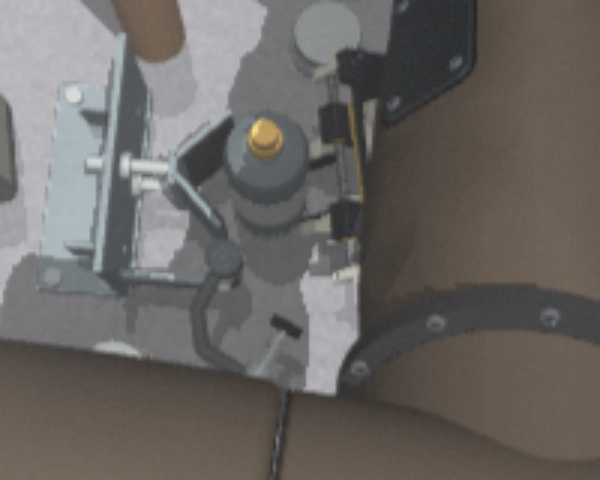

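The bottle stands upright about 20 mm short of full V contact (valve at 265,137, V at 180,160). Now feeling forward in small steps with averaged force.

```bash
cat >> h.py <<'E'
def fx(n=10):
    F=[]
    for _ in range(n): F.append(robot.read_force()); robot.dwell(.01)
    return -np.mean(F,0)
E
python3 - <<'E'
from h import *
p0=robot.read_position(); R=Rt(94,50); p=np.array(push_pose(O-.028*XB,94)[0]); L=[];st=.001
for k in range(60):
    p=p+st*XB; robot.servo_line(p,R,speed=.02); f=fx(); a=f@XB; L.append((round((p-push_pose(O,94)[0])@XB*1000,2),round(a,1),round(f@YB,1)))
    if a>5.5: st=.0003
    if a>9: break
    if L[-1][0]>16: break
print(*L,robot.read_t())
E
```

```text
(np.float64(-27.0), np.float64(2.1), np.float64(-0.2)) (np.float64(-26.0), np.float64(3.6), np.float64(-0.1)) (np.float64(-25.0), np.float64(3.5), np.float64(0.1)) (np.float64(-24.0), np.float64(3.3), np.float64(0.0)) (np.float64(-23.0), np.float64(3.0), np.float64(0.1)) (np.float64(-22.0), np.float64(3.1), np.float64(-0.3)) (np.float64(-21.0), np.float64(3.2), np.float64(-0.1)) (np.float64(-20.0), np.float64(3.2), np.float64(-0.3)) (np.float64(-19.0), np.float64(3.4), np.float64(-0.1)) (np.float64(-18.0), np.float64(3.2), np.float64(0.0)) (np.float64(-17.0), np.float64(3.4), np.float64(-0.0)) (np.float64(-16.0), np.float64(3.0), np.float64(0.2)) (np.float64(-15.0), np.float64(3.3), np.float64(0.1)) (np.float64(-14.0), np.float64(3.0), np.float64(-0.1)) (np.float64(-13.0), np.float64(3.2), np.float64(0.2)) (np.float64(-12.0), np.float64(3.2), np.float64(0.1)) (np.float64(-11.0), np.float64(3.3), np.float64(0.2)) (np.float64(-10.0), np.float64(3.1), np.float64(0.1)) (np.float64(-9.0), np.float64(3.4), np.float64(0.3)) (np.float64(-8.0), np.float64(3.2), np.float64(0.4)) (np.float64(-7.0), np.float64(3.2), np.float64(0.2)) (np.float64(-6.0), np.float64(3.2), np.float64(0.1)) (np.float64(-5.0), np.float64(3.2), np.float64(0.1)) (np.float64(-4.0), np.float64(3.1), np.float64(-0.3)) (np.float64(-3.0), np.float64(3.2), np.float64(-0.2)) (np.float64(-2.0), np.float64(3.2), np.float64(0.0)) (np.float64(-1.0), np.float64(5.0), np.float64(0.4)) (np.float64(-0.0), np.float64(6.8), np.float64(0.3)) (np.float64(0.3), np.float64(7.3), np.float64(0.4)) (np.float64(0.6), np.float64(8.1), np.float64(0.1)) (np.float64(0.9), np.float64(9.0), np.float64(0.4)) (np.float64(1.2), np.float64(9.6), np.float64(0.4)) 26.15
```

```bash
python3 - <<'E'
from h import *
R=Rt(94,50); p=push_pose(O+.0012*XB,94)[0]; L=[]
for k in range(14):
    p=p+.0003*XB; robot.servo_line(p,R,speed=.02); f=fx(15); L.append((float(round((p-push_pose(O,94)[0])@XB*1000,2)),float(round(f@XB,1)),float(round(f@YB,1))))
    if f@XB>12.0: break
print(*L,robot.read_t(), fx(20)@XB)
for n in ('top','side'):
    q,d=robot.grab_frame(n);cv2.imwrite(f'pics/{n}4.png',q[:,:,::-1])
a=cv2.hconcat([cv2.resize(cv2.imread('pics/top4.png')[130:290,195:375],(400,356)),cv2.resize(cv2.imread('pics/side4.png')[100:260,200:380],(400,356))]);cv2.imwrite('pics/c4.png',a)
E
```

```text
(1.5, 9.9, 0.6) (1.8, 10.3, 0.6) (2.1, 10.7, 0.5) (2.4, 11.1, 0.6) (2.7, 11.8, 1.0) (3.0, 12.2, 1.0) 28.4 12.253260544134982
```

View pics/c4.png

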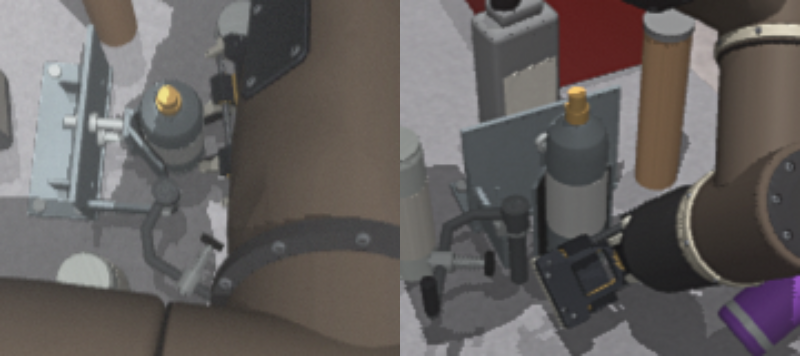

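The bottle sits centred in the V, but something purple shows tilted at the lower right of the side crop. I need to check whether the decoy was disturbed.

View pics/side4.png

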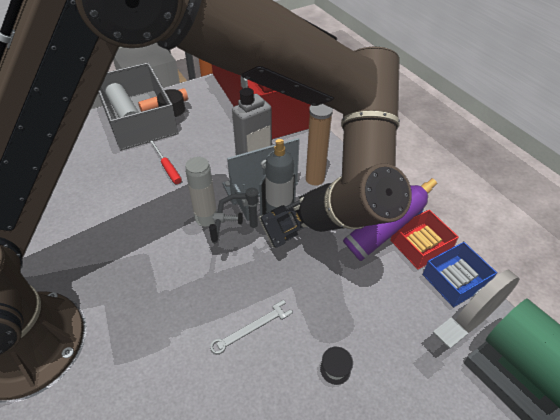

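View pics/top4.png

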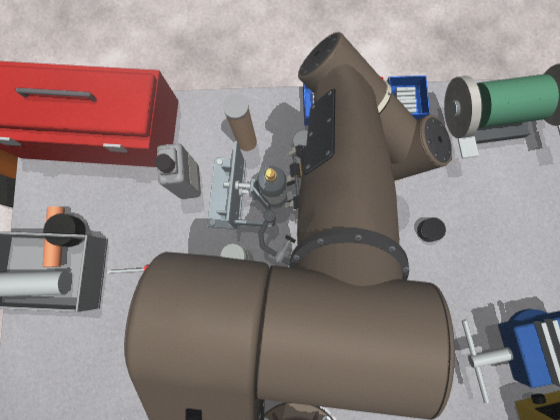

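The picture shows the purple decoy knocked over: it leans on the blue/red bins at side pixels (345–435, 185–255), and the arm's wrist hangs just above it. The arm must have brushed it during the push, so this attempt has already disturbed a bystander. The bottle itself is seated, so I finish that job first: back off gently, go straight up, then swing the arm.

```bash
python3 - <<'E'
from h import *
R=Rt(94,50); p=robot.read_position(); d=np.array([np.cos(np.radians(94)),np.sin(np.radians(94)),0])
p=p-.010*d; robot.servo_line(p,R,speed=.03)
z=.34
while robot.ik([p[0],p[1],z],R) is None: z-=.02
robot.servo_line([p[0],p[1],z],R,speed=.25); print('up',z,robot.read_t())
h,tn=hand(2.03); 
robot.goto(h+[0,0,.34],Rdown(-tn)); robot.move_gripper(.34)
q,dd=robot.grab_frame('side');np.savez('pics/s5.npz',p=q,d=dd);cv2.imwrite('pics/s5.png',q[100:320,150:450,::-1])
robot.servo_line(h+[0,0,.20],speed=.25); b=fx()
robot.servo_line(h+[0,0,.126],speed=.1); print(robot.read_t(),(fx()-b).round(1))
E
```

```text
up 0.34 30.6583
34.3417 [ 0.1 -0.2  0. ]
```

View pics/s5.png

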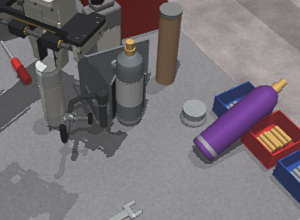

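The bottle stands upright in the V (130,90). The decoy lies against the bins (195–285, 85–155), clear of the arm's sweep. Swinging the arm now.

```bash
python3 - <<'E'
from h import *
b=fx(20); L=[]
def go(th,sp):
    h,tn=hand(th); robot.servo_line(h+[0,0,.126],Rdown(-tn),speed=sp)
    f=fx(6)-b; return float(round(f@tn,1)),float(round(f@((h-H)/.154),1))
for th in np.r_[np.arange(1.9,.55,-.13),np.arange(.5,.04,-.06)]:
    r=go(th,.1 if th>.5 else .06); L.append((float(round(th,2)),)+r)
    if r[0]>14: break
th=L[-1][0]
while L[-1][1]<14 and th>-.16:
    th-=.012; L.append((float(round(th,3)),)+go(th,.04))
print(*L,robot.read_t())
q,dd=robot.grab_frame('side');cv2.imwrite('pics/s6.png',cv2.resize(q[110:260,180:380,::-1],(600,450)))
E
```

```text
(1.9, 0.1, -0.3) (1.77, -0.2, -0.1) (1.64, 0.0, -0.2) (1.51, 0.3, 0.2) (1.38, 0.2, -0.5) (1.25, -0.1, -0.2) (1.12, 0.1, 0.0) (0.99, -0.1, -0.1) (0.86, 0.2, -0.2) (0.73, 0.3, -0.0) (0.6, 0.2, -0.1) (0.5, 1.4, -0.2) (0.44, 2.0, -0.5) (0.38, 1.3, -1.2) (0.32, 1.6, -1.0) (0.26, 1.3, -1.1) (0.2, 2.9, -1.2) (0.14, 4.1, -1.7) (0.08, 4.7, -2.3) (0.068, 5.9, -2.1) (0.056, 7.0, -2.0) (0.044, 7.1, -2.2) (0.032, 7.1, -2.2) (0.02, 7.7, -2.4) (0.008, 7.4, -2.2) (-0.004, 7.5, -2.7) (-0.016, 7.5, -2.2) (-0.028, 7.8, -2.5) (-0.04, 7.6, -2.5) (-0.052, 7.4, -2.5) (-0.064, 9.8, -2.7) (-0.076, 15.4, -2.8) 45.8
```

View pics/s6.png

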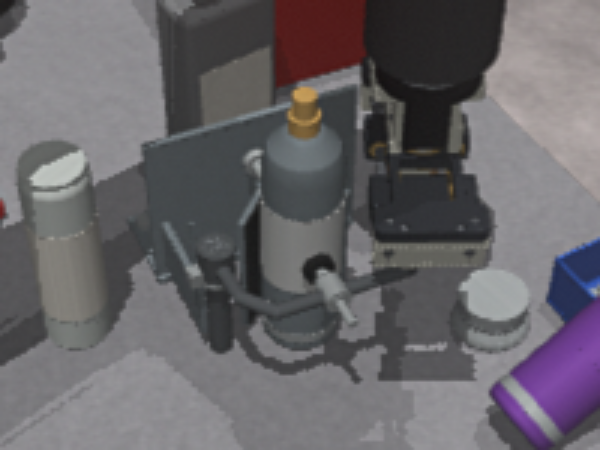

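The arm is shut: force climbed steeply to 15 N at the stop, with the pad on the bottle's front and the bottle upright (bottle at 305,220, pad at 318,268). I release, go up, verify the uprightness and handle numerically, then hand in. The decoy stays where it lies: I was told not to handle it, and picking it up blind could do more harm.

```bash
python3 - <<'E'
from h import *
h,tn=hand(-.03); robot.servo_line(h+[0,0,.126],Rdown(-tn),speed=.03)
robot.servo_line(h+[0,0,.36],speed=.2)
robot.goto([.42,-.25,.40],Rdown(-tn)) if robot.ik([.42,-.25,.40],Rdown(-tn)) is not None else print('stay')
robot.dwell(.3); print(robot.read_t())
c=cam('top');q,d=robot.grab_frame('top');P=pts(c,d)[120:300,200:340].reshape(-1,3)
n=lambda lo,hi,ctr,r:P[(P[:,2]>lo)&(P[:,2]<hi)&(np.hypot(*(P[:,:2]-ctr[:2]).T)<r)]
for nm,Q in [('valve',n(.235,.26,O,.03)),('handle',n(.146,.16,hand(0)[0],.03))]:
    if len(Q): m=Q.mean(0)-O; print(nm,len(Q),'bracket xy',(m@XB).round(4),(m@YB).round(4),'z',Q[:,2].max().round(3))
E
```

```text
49.1667
valve 80 bracket xy -0.0046 -0.004 z 0.256
```

```bash
python3 - <<'E'
from h import *
for cn in ('side','top'):
    c=cam(cn);q,d=robot.grab_frame(cn);P=pts(c,d).reshape(-1,3);P=P[d.reshape(-1)>0]
    for nm,ctr,lo,hi in [('handle',hand(0)[0],.112,.165),('valve',O,.235,.26),('bottle low',O,.02,.06),('bottle high',O,.15,.19)]:
        Q=P[(P[:,2]>lo)&(P[:,2]<hi)&(np.hypot(*(P[:,:2]-ctr[:2]).T)<(.03 if nm in('handle','valve') else .04))]
        if len(Q): m=Q.mean(0)-O; print(cn,nm,len(Q),(m@XB).round(4),(m@YB).round(4),Q[:,2].max().round(3))
E
```

```text
side handle 114 -0.0732 -0.0661 0.156
side valve 39 -0.0105 -0.0068 0.254
side bottle low 91 -0.0352 -0.0052 0.056
side bottle high 227 -0.0334 -0.0048 0.19
top valve 78 -0.0046 -0.0041 0.255
top bottle low 36 0.0165 0.0202 0.06
top bottle high 78 0.0061 0.0216 0.19
```

Handle at (-73, -66) mm, against (-70, -67) when shut. The bottle's front surface is at nearly the same x low and high, so it is upright.

```bash
python3 -c "
from rig import robot
print(robot.job_done(),robot.read_t())"
```

```text
the job is handed in; nothing more can be done
the job is handed in; nothing more can be done
```

The gas bottle is home in the V (pressed about 9 N beyond the drag), upright, with the retaining arm shut on its stop and released at about 49 s. But during the push my arm knocked over the purple look-alike, which I left leaning on the parts bins, so "leave it alone" was not met.

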